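# Centre the glass bowl on its stand

## Task

The little green glass bowl has been left standing off-centre on its round dark-wood stand. Coax it back to the middle of the stand, to within 6 mm, with light taps or nudges of the fingers; its foot is narrow, so take care not to tip it, and do not grip or lift it. Keep the stand where it is and leave the canister, hairbrush and mirror alone.

Things in the scene. Friction and masses are not known exactly. Their poses are not given: they have to be found in the camera images.
- bowl: Green glass bowl, loose, 55 mm high, 140 to 280 g, upright on the stand, round about its z axis (up). Narrow foot 26 mm across, open rim 66 mm across, wall 4.5 mm. Origin: centre of the underside of its foot. It starts 17 to 26 mm off the middle in any direction. Force on it must stay below 8 N, tilt below 17 degrees.
- bowl_belly (a point): Point on the bowl's axis 27 mm above its foot, level with its widest part (76 mm across). Pushed here (an upright finger beside the bowl, its end lower than this) the bowl slides upright on the waxed stand (friction coefficient 0.4 to 0.6: 0.5 to 2 N), and stops when the push stops; pushed near the rim it leans and can tip over its narrow foot.
- stand: Turned dark-wood stand, loose, about 0.5 kg, 50 mm high: flat round top disc 100 mm across, 12 mm thick, on a narrower neck and an 84 mm base. Origin: centre of its underside, on the table; the top's middle is 50 mm straight above. Round: its yaw means nothing. It must stay within 10 mm of its start.
- canister: Bystander: lidded stainless canister with a small knob, loose, 77 mm across, 100 mm high. Origin: centre of its underside. It stays where it is (within 15 mm).
- brush: Bystander: brown plastic hairbrush lying bristles up along its x axis, loose, 218 mm long, 66 mm wide, 34 mm high. Origin: on the table under its middle; head towards +x, handle towards -x. It stays where it is (within 15 mm).
- mirror: Bystander: pocket mirror in an open red hard-plastic case, loose, 72 x 76 mm, its lid standing open to 77 mm height on the +x edge. Origin: centre of its underside. It stays where it is (within 15 mm).
Mind the look-alikes: they are no part of the job. Leave any blue or pink look-alike of the stand alone.

How it is judged:
By the outcome, as a careful person would: the job done as asked, in the order asked, and still so for the second after the job is handed in, with the robot touching nothing.
It also fails if it takes over 51 s, if anything falls off the work surface, if the arm or the gripper's body presses on something with over 40 N, if the wrist force passes 120 N, or if a joint passes its speed limit or range.

## Robot

A 7-joint arm with a two-finger parallel gripper is mounted at the origin on the work surface. World frame = base frame: x ahead of the robot, y to its left, z up, the work surface at z = 0. Lengths are in m, angles in degrees, forces in N, time in s.
With the tool pointing down it reaches from about 0.425 to 0.875 m from the base axis. Payload 4.7 kg.
Tool frame: the origin (TCP) lies at the centre of the arm's flange, where the gripper is bolted on; the fingertips stand 182 mm ahead of it and the grasp point (between the pads) lies 164 mm ahead of it; z points along the fingers, y is the line along which they close (so a half turn about z gives the same grasp; the last joint's range is limited). The gripper opens to 87 mm and grips with 3 to 60 N. Pads are 19 mm wide; open, the fingers measure 117 mm over their backs; the gripper's body (75 mm by 190 mm) begins 51 mm behind the grasp point.
Start: joints at [-62.275, 18.392, -4.016, 83.108, 1.295, 78.541, -3.26], TCP at [0.294, 0.58, 0.405] pointing down, gripper open.
Joint ranges: [-163.93, 163.93], [-17.29, 119.83], [-79.2, 71.16], [3.27, 140.29], [-89.18, 269.18], [5.43, 117.66], [-154.24, 154.24]. Speed limits (degrees/s): [147.25, 147.25, 180, 180, 180, 180, 180].

## Interface

Orientations are given as [roll, pitch, yaw] about the fixed x, y, z axes, in that order (R = Rz(yaw) Ry(pitch) Rx(roll)).
In Python, from cell import env gives the robot as it stands. The module is installed in compiled form; this text tells all that it offers.
- The arm moves only by the tool step_arm, never from a script. Its argument "steps" is one flat list of numbers, 5 for each row, row after row: the opening, from 0 (shut) to 1 (fully open), then the shift along the tool's x, y, z in mm, then the turn about the tool's z in degrees. In form: [grip, dx, dy, dz, roll, grip, dx, dy, dz, roll, ...]. A call has 1 to 12 rows; each row shifts and turns the commanded pose from where the row before left it, along the tool's axes as they then stand; what a row does not reach is not made up. A row lasts 1/8 s, in which the tool goes at most 62.5 mm and 10.7 degrees, less where a joint would pass 70% of its speed; a pose out of reach is approached as far as the arm can. A call with a gripper value outside its range is refused whole. The fingers move at their own pace and stop on an object; "grip_force" is the grip in N (left out, the last holds). Time passes only in rows, so rows that do not move let the fingers close. It gives the time, the measured TCP pose, the force, the opening and the grip force at its end, in the units of the state.
- env.get_obs(): the state, without advancing time (a new reading comes with each control period).
- env.read_camera(name): name is "scene" or "top" or "wrist"; returns a dict with "image" (480x640x3 uint8, red, green, blue), "camera_matrix" (3x3 intrinsics, pixels), "distortion" ([k1, k2, p1, p2, k3] as OpenCV has them; the pictures are not rectified), "R" (3x3) and "t" (3): a world point X has camera coordinates R X + t. Camera axes: x right, y down, z forward; pixel columns grow to the right and rows downward; lengths in m; the calibration is good to about 2 mm. A picture is of the moment at which its call begins. There is no depth.
- env.sign_off(): hands the job in; it is judged then, once.
The state is a dict: "time_s": time; "qpos": joint angles; "joint_velocities": joint speeds; "effort": joint torques, N m; "tool_pos": TCP position; "tool_rot": TCP orientation; "force": force on the tool from outside, world axes, zero at the start; "wrist_torque": the same for the moment, N m; "grip_width": finger opening in m; "grasp_force": force on a finger pad.
Only numpy, scipy, OpenCV 4.12 (cv2) and the standard library are available. Lean on these libraries where they do the work, as an engineer would, in place of code of your own. Each camera call takes 0.05 s, during which the arm holds its last target. There are 200 camera calls.

## Working session

There is one attempt and no reset: what is moved stays moved. The work goes in short steps, Python scripts to look and compute and a tool call to move; the robot and the scene stay as the last step left them, time stands still between calls to the robot, and variables do not carry over. Pictures are saved under pics/ and viewed, at most 10 in all, crops included, and the job is handed in when it is done.

Besides the shell and the picture viewer there is one more tool, called as name(argument=value, ...) on one line, values as JSON. step_arm: Moves the arm, as the interface text tells. Its arguments: {"type":"object","properties":{"steps":{"type":"array","items":{"type":"number"}},"grip_force":{"type":"number"}},"required":["steps"]}

```bash
mkdir -p pics
cat > h.py <<'E'
from cell import env
import numpy as np, cv2
def cam(n,save=None):
    c=env.read_camera(n)
    if save: cv2.imwrite('pics/'+save,c['image'][:,:,::-1])
    return c
def ray(c,uv,z):
    p=cv2.undistortPoints(np.array([[uv]],float),c['camera_matrix'],np.array(c['distortion'],float))[0,0]
    R=np.array(c['R']);t=np.array(c['t']);o=-R.T@t;d=R.T@np.array([p[0],p[1],1.])
    return o+d*(z-o[2])/d[2]
def proj(c,X):
    return cv2.projectPoints(np.array(X,float).reshape(-1,3),cv2.Rodrigues(np.array(c['R']))[0],np.array(c['t']),c['camera_matrix'],np.array(c['distortion'],float))[0][:,0]
E
python3 - <<'E'
from h import *
for n in('scene','top'):
    c=cam(n,n+'0.png');print(n,-np.array(c['R']).T@c['t'])
o=env.get_obs();print({k:np.round(v,3) for k,v in o.items()})
E
```

```text
scene [0.98202826 0.75472393 0.73361466]
top [0.53258405 0.01111172 1.13565664]
{'time_s': np.float64(0.1), 'qpos': array([-62.277,  18.436,  -4.016,  83.167,   1.296,  78.54 ,  -3.262]), 'joint_velocities': array([-0.039, -0.115, -0.071, -0.148, -0.049,  0.09 , -0.023]), 'effort': array([ 0.0000e+00, -4.9257e+01, -4.0500e-01, -3.1340e+01, -6.4000e-02,
        3.9000e-02,  0.0000e+00]), 'tool_pos': array([0.294, 0.579, 0.404]), 'tool_rot': array([-1.79903e+02,  6.00000e-03,  1.53084e+02]), 'force': array([-1.109, -0.444,  0.122]), 'wrist_torque': array([0.006, 0.032, 0.044]), 'grasp_force': np.float64(0.0), 'grip_width': np.float64(0.087)}
```

View pics/top0.png

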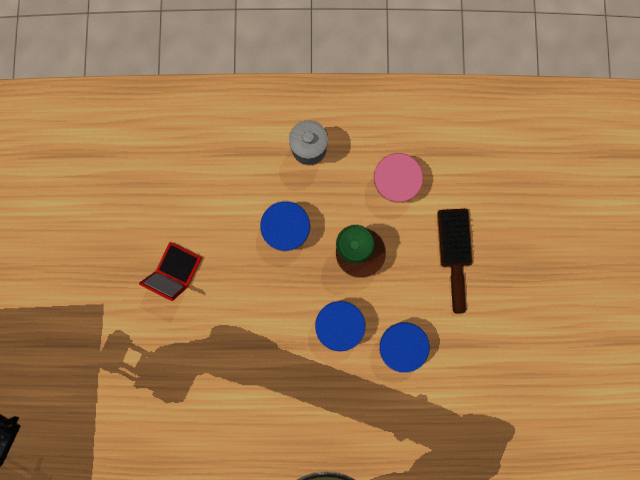

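View pics/scene0.png

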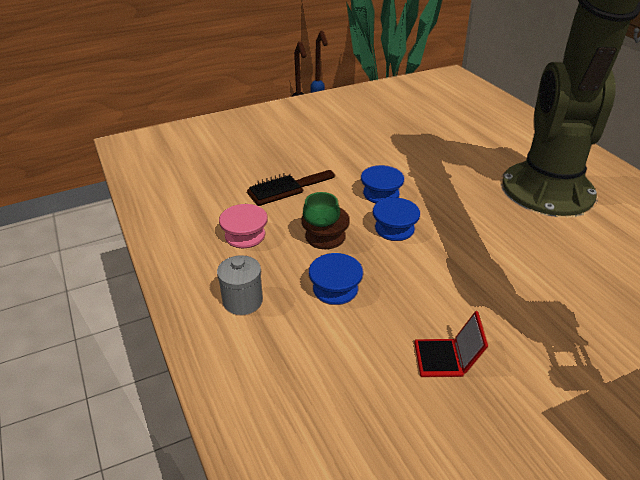

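The top view shows the green bowl at about (355,243) on the dark-wood stand at about (360,252). The look-alikes are three blue stands at (285,226), (340,326) and (404,347), and a pink one at (398,178). Only the dark stand carries the bowl and has the wood colour, so it is the one meant. In the scene view the bowl is at (321,210) and the stand at (326,227). I'll confirm this in an enlarged crop and measure.

```bash
cat > meas.py <<'E'
from h import *
from scipy.optimize import least_squares
def circ(P,r=None):
    c0=P.mean(0)
    f=lambda q:np.hypot(*(P-q[:2]).T)-(r if r else q[2])
    s=least_squares(f,list(c0)+([] if r else [0.04]),loss='soft_l1',f_scale=.001)
    return s.x, np.sqrt(np.mean(s.fun**2))
def masks(c):
    im=c['image'];hsv=cv2.cvtColor(im,cv2.COLOR_RGB2HSV);h,s,v=[hsv[...,i].astype(int) for i in range(3)]
    g=((h>45)&(h<85)&(s>110)&(v>25)).astype(np.uint8)
    w=(((h<12)|(h>172))&(s>120)&(v>15)&(v<95)).astype(np.uint8)
    return g,w
def blob(m,near,rad=45):
    k=np.zeros_like(m);cv2.circle(k,tuple(int(x) for x in near),rad,1,-1);m=m*k
    cs,_=cv2.findContours(m,cv2.RETR_EXTERNAL,cv2.CHAIN_APPROX_NONE)
    return max(cs,key=cv2.contourArea)[:,0,:].astype(float)
E
python3 - <<'E'
from meas import *
for n,p in(('top',(357,248)),('scene',(325,215))):
    c=cam(n);g,w=masks(c)
    G=blob(g,p);W=blob(g|w,p)
    print(n,'green bbox',G.min(0),G.max(0),'all',W.min(0),W.max(0))
    im=c['image'][:,:,::-1].copy();ov=im.copy();ov[w>0]=(0,255,255);ov[g>0]=(255,255,0)
    x,y=p;s=np.s_[y-45:y+45,x-50:x+50]
    cr=np.hstack([cv2.resize(a[s],None,fx=4,fy=4,interpolation=cv2.INTER_NEAREST) for a in(im,ov)])
    if n=='top':A=cr
    else: A=np.vstack([A,cr]);A=cv2.resize(A,(660,594));cv2.imwrite('pics/crop.png',A)
    if n=='top':
        P=np.array([ray(c,u,.05)[:2] for u in W]);
        Q=np.array([ray(c,u,.105)[:2] for u in G]);
        # stand edge: keep contour not near green
        d=np.array([np.min(np.hypot(*(G-u).T)) for u in W])
        print('stand',circ(P[d>4],.05),circ(P[d>4]),'bowl rimplane',circ(Q))
E
```

```text
top green bbox [336. 226.] [374. 262.] all [336. 226.] [384. 276.]
stand (array([ 0.57144764, -0.06844269]), np.float64(0.001568625739976461)) (array([ 0.56909518, -0.06988494,  0.04775125]), np.float64(0.0006632162446321201)) bowl rimplane (array([ 0.58293161, -0.05596816,  0.03497203]), np.float64(0.0006824795646115686))
scene green bbox [303. 192.] [339. 226.] all [301. 192.] [348. 248.]
```

View pics/crop.png

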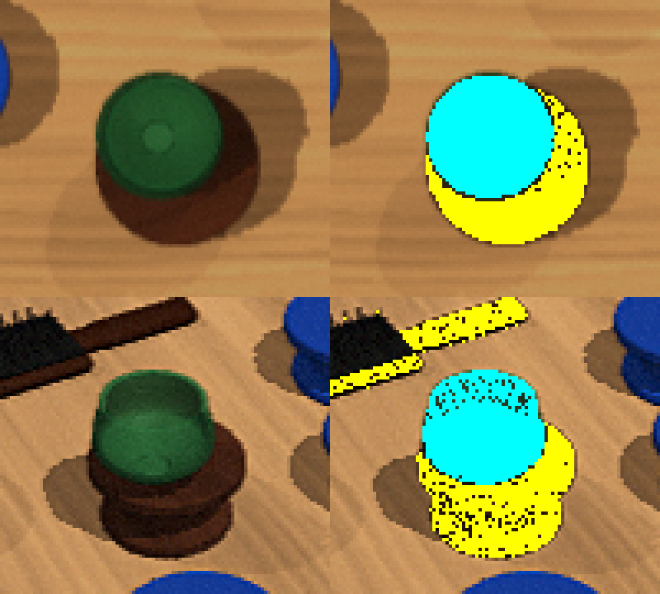

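The crop confirms the target: the bowl sits towards +x,+y of the dark stand's middle. I'll move to a standoff on that side and look again from near with the wrist camera.

step_arm(steps=[0.46,-47.75,-31.7,0,0,0.46,-47.75,-31.7,0,0,0.46,-47.75,-31.7,0,0,0.46,-47.75,-31.7,0,0,0.46,-47.75,-31.7,0,0,0.46,-47.75,-31.7,0,0,0.46,-47.75,-31.7,0,0,0.46,-47.75,-31.7,0,0,0.46,-47.75,-31.7,0,0,0.46,-47.75,-31.7,0,0,0.46,-47.75,-31.7,0,0,0.46,-47.75,-31.7,0,0])

```text
time_s: 1.7
tool_pos: [0.6336, -0.0205, 0.4048]
tool_rot: [180.0, 0.0, 153.1]
force: [0.6, 0.0, -0.2]
grip_width: 0.0401
grasp_force: 0.0
```

step_arm(steps=[0.46,0,0,0,10.4,0.46,0,0,0,10.4,0.46,0,0,0,10.4,0.46,0,0,0,10.4,0.46,0,0,0,10.4,0.46,0,0,0,10.4,0.46,0,0,0,10.4,0.46,0,0,0,10.4,0.46,0,0,0,10.4,0.46,0,0,0,10.4,0.46,0,0,0,10.4,0.46,0,0,0,0])

```text
time_s: 3.2
tool_pos: [0.633, -0.0188, 0.4045]
tool_rot: [-180.0, 0.0, 38.8]
force: [-0.7, 0.5, -0.4]
grip_width: 0.0395
grasp_force: 0.0
```

Run:
```python
from meas import *
c=cam('wrist','w1.png');o=env.get_obs()
print(o['time_s'],o['tool_pos'],o['tool_rot'],o['grip_width'],-np.array(c['R']).T@c['t'])
print(proj(c,[[.584,-.058,.077],[.570,-.069,.05]]))
```

```text
3.25 [ 0.6329519  -0.0187921   0.40459305] [-1.79991817e+02  1.56170430e-02  3.88943506e+01] 0.040195900875515056 [0.6880473  0.02614559 0.38355361]
[[319.42738088 307.16590094]
 [319.14757713 313.79134355]]
```

View pics/w1.png

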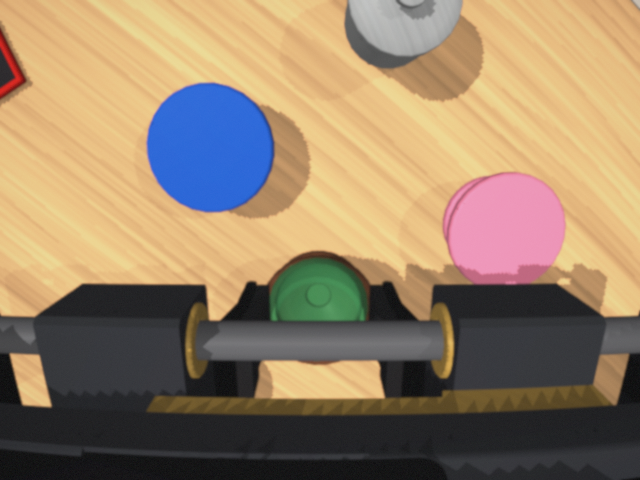

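The wrist view shows the bowl at (318,300) on the dark stand, partly hidden by the gripper. I'll shift the camera over the bowl for a clean near measurement.

step_arm(steps=[0.46,-45,0,0,0,0.46,-45,0,0,0,0.46,-40,0,0,0,0.46,0,0,0,0,0.46,0,0,0,0])

```text
time_s: 3.88
tool_pos: [0.5318, -0.0997, 0.4051]
tool_rot: [-180.0, -0.1, 38.8]
force: [0.9, -0.9, -0.1]
grip_width: 0.0399
grasp_force: 0.0
```

```bash
cat > near.py <<'E'
from meas import *
import sys
c=cam('wrist');o=env.get_obs();im=c['image']
p=proj(c,[.575,-.065,.06])[0];g,w=masks(c);k=np.ones((5,5),np.uint8)
G=blob(cv2.morphologyEx(g,cv2.MORPH_CLOSE,k),p,150);W=blob(cv2.morphologyEx(g|w,cv2.MORPH_CLOSE,k),p,150)
cp=-np.array(c['R']).T@c['t'];print(o['time_s'],o['tool_pos'],o['tool_rot'],cp,p)
Q=np.array([ray(c,u,.077)[:2] for u in G]);P=np.array([ray(c,u,.05)[:2] for u in W])
d=np.array([np.min(np.hypot(*(G-u).T)) for u in W])
b=circ(Q);b2=circ(Q,.0385);s=circ(P[d>6]);s2=circ(P[d>6],.05)
print('bowl',b,b2[0],'stand',s,s2[0],'n',(d>6).sum())
v=s2[0]-b[0][:2];yaw=np.radians(o['tool_rot'][2]);print('offset needed',v*1000,np.hypot(*v)*1000,'ang',np.degrees(np.arctan2(*v[::-1])),'tool xy',1000*np.array([v@[np.cos(yaw),np.sin(yaw)],v@[np.sin(yaw),-np.cos(yaw)]]))
im=im[:,:,::-1].copy();cv2.drawContours(im,[W.astype(int)[:,None]],-1,(0,255,255),1);cv2.drawContours(im,[G.astype(int)[:,None]],-1,(255,255,0),1)
cv2.imwrite('pics/'+sys.argv[1],im)
E
python3 near.py n1.png
```

```text
3.925 [ 0.53213149 -0.09920679  0.40488778] [ 1.79993570e+02 -4.48329404e-02  3.88428167e+01] [ 0.58694358 -0.05470007  0.38423053] [319.59584562 149.62799355]
bowl (array([ 0.58323353, -0.05743639,  0.03459877]), np.float64(0.0007673418893893942)) [ 0.58108547 -0.05952542] stand (array([ 0.58206456, -0.08633056,  0.02712865]), np.float64(0.0013962469536296387)) [ 0.58149242 -0.05963654] n 105
offset needed [-1.74110755 -2.20014729] 2.8057269320906015 ang -128.35666643494096 tool xy [-2.7359972   0.62162927]
```

View pics/n1.png

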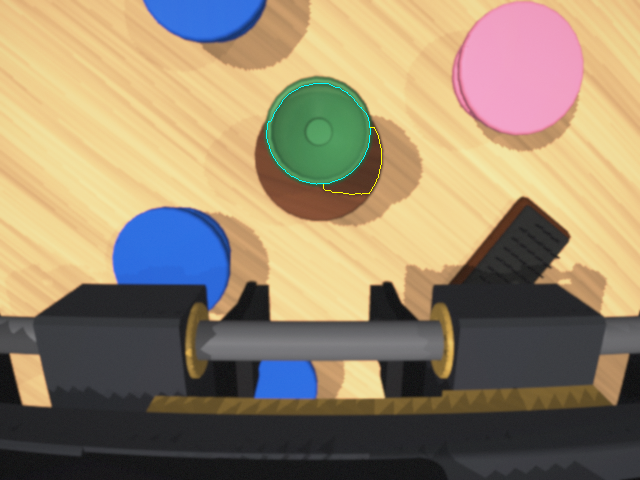

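The near view is clear: the bowl is at (319,131) and the stand at about (319,157). The masks cut off the lit part of the wood and the rim, so I'll widen them.

```bash
sed -i 's/(s>110)&(v>25)/(s>60)\&(v>20)/; s/w=(((h<12)|(h>172))&(s>120)&(v>15)&(v<95))/w=(((h<14)|(h>170))\&(s>90)\&(v>15)\&(v<135))/' meas.py
python3 - <<'E'
from meas import *
c=cam('wrist');h=cv2.cvtColor(c['image'],cv2.COLOR_RGB2HSV)
for u,v in((319,205),(270,170),(360,180),(319,81),(400,150),(319,240)):print(u,v,h[v,u])
E
python3 near.py n2.png
```

```text
319 205 [ 10 152 131]
270 170 [ 10 145 121]
360 180 [ 11 143  84]
319 81 [ 63 103 168]
400 150 [ 15 117 186]
319 240 [ 22  97 243]
4.025 [ 0.53226058 -0.09909913  0.40464395] [1.79981377e+02 1.85043835e-02 3.88365305e+01] [ 0.58732639 -0.05408104  0.38381308] [319.79957045 149.99501124]
bowl (array([ 0.58428359, -0.05625514,  0.036753  ]), np.float64(0.0002752223119027635)) [ 0.58408032 -0.05638719] stand (array([ 0.56968597, -0.06863937,  0.04816861]), np.float64(0.00031722907102775354)) [ 0.5714922  -0.06732374] n 220
offset needed [-12.79138939 -11.06859836] 16.91548143237493 ang -139.12982828191943 tool xy [-16.90482745   0.60026756]
```

View pics/n2.png

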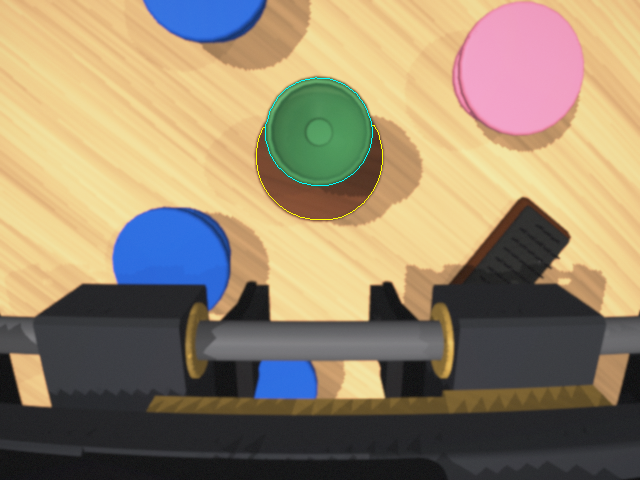

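The fits are good (residual about 0.3 mm). The bowl needs about 19 mm along tool −x, and the lateral error is under 1 mm. I'll return to the standoff, descend, approach, then push slowly and stop short.

step_arm(steps=[0.46,45,0,0,0,0.46,45,0,0,0,0.46,40,0,0,0,0.46,0,0,40,0,0.46,0,0,40,0,0.46,0,0,40,0,0.46,0,0,25,0,0.46,0,0,18,0,0.46,0,0,0,0,0.46,0,0,0,0])

```text
time_s: 5.28
tool_pos: [0.6337, -0.019, 0.2428]
tool_rot: [179.9, -0.1, 38.7]
force: [0.9, 0.0, -0.3]
grip_width: 0.0395
grasp_force: 0.0
```

step_arm(steps=[0.46,-4,0,0,0,0.46,-4,0,0,0,0.46,-3,0,0,0,0.46,-2,0,0,0,0.46,-2,0,0,0,0.46,-1.5,0,0,0,0.46,-1.5,0,0,0,0.46,-1.5,0,0,0,0.46,-1.5,0,0,0,0.46,0,0,0,0])

```text
time_s: 6.52
tool_pos: [0.6166, -0.0319, 0.2418]
tool_rot: [-180.0, -0.0, 38.7]
force: [-0.1, 1.1, 0.6]
grip_width: 0.0399
grasp_force: 0.3
```

step_arm(steps=[0.46,-1.5,0,0,0,0.46,-1.5,0,0,0,0.46,-1.5,0,0,0,0.46,-1.5,0,0,0,0.46,-1.5,0,0,0,0.46,-1.5,0,0,0,0.46,-1.5,0,0,0,0.46,-1,0,0,0,0.46,0,0,0,0])

```text
time_s: 7.65
tool_pos: [0.6076, -0.0394, 0.2418]
tool_rot: [-180.0, 0.0, 38.7]
force: [1.6, 0.5, -0.2]
grip_width: 0.04
grasp_force: 0.6
```

Contact is light. I'll back off and measure.

step_arm(steps=[0.46,3,0,0,0,0.46,10,0,0,0,0.46,19.5,0,0,0,0.46,0,0,-40,0,0.46,0,0,-60,0,0.46,0,0,-63,0,0.46,-45,0,0,0,0.46,-45,0,0,0,0.46,-40,0,0,0,0.46,0,0,0,0,0.46,0,0,0,0])

```text
time_s: 9.02
tool_pos: [0.5321, -0.0994, 0.4045]
tool_rot: [180.0, -0.1, 38.7]
force: [-0.4, 0.3, -0.6]
grip_width: 0.0398
grasp_force: 0.0
```

```bash
python3 near.py n3.png
```

```text
9.075 [ 0.53236377 -0.09899865  0.40435589] [ 1.79986143e+02 -2.24751347e-02  3.87776512e+01] [ 0.58729262 -0.0545211   0.38366897] [319.48583319 150.0242162 ]
bowl (array([ 0.57603677, -0.06431061,  0.03707918]), np.float64(0.00023568902285680705)) [ 0.57591583 -0.06435601] stand (array([ 0.56960773, -0.06862164,  0.04816254]), np.float64(0.00033298758057278036)) [ 0.57139377 -0.06753955] n 246
offset needed [-4.64300449 -3.22893514] 5.655396789791319 ang -145.18366977702337 tool xy [-5.64188556 -0.39069193]
```

View pics/n3.png

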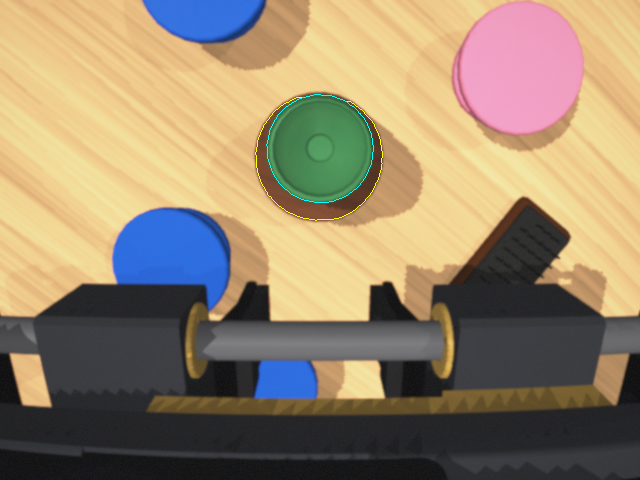

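The bowl is upright at (320,148) and the stand hasn't moved, with about 7.5 mm left to go. I'll push again the same way.

step_arm(steps=[0.46,45,0,0,0,0.46,45,0,0,0,0.46,40,0,0,0,0.46,0,0,40,0,0.46,0,0,40,0,0.46,0,0,40,0,0.46,0,0,25,0,0.46,0,0,18,0,0.46,-10,0,0,0,0.46,-10,0,0,0,0.46,-6,0,0,0,0.46,-2,0,0,0])

```text
time_s: 10.58
tool_pos: [0.611, -0.0371, 0.2423]
tool_rot: [180.0, -0.1, 38.6]
force: [0.5, -0.7, 0.2]
grip_width: 0.0399
grasp_force: 0.0
```

step_arm(steps=[0.46,-1.5,0,0,0,0.46,-1.5,0,0,0,0.46,-1.5,0,0,0,0.46,-1.5,0,0,0,0.46,-1.5,0,0,0,0.46,-1.5,0,0,0,0.46,-1.5,0,0,0,0.46,-1.3,0,0,0,0.46,0,0,0,0,0.46,0,0,0,0])

```text
time_s: 11.82
tool_pos: [0.6019, -0.0439, 0.2412]
tool_rot: [-180.0, 0.0, 38.7]
force: [0.7, 0.5, 0.1]
grip_width: 0.0398
grasp_force: 0.5
```

step_arm(steps=[0.46,3,0,0,0,0.46,10,0,0,0,0.46,26.8,0,0,0,0.46,0,0,-40,0,0.46,0,0,-60,0,0.46,0,0,-63,0,0.46,-45,0,0,0,0.46,-45,0,0,0,0.46,-40,0,0,0,0.46,0,0,0,0,0.46,0,0,0,0])

```text
time_s: 13.2
tool_pos: [0.5321, -0.0994, 0.404]
tool_rot: [180.0, -0.1, 38.7]
force: [-0.2, 0.3, 0.3]
grip_width: 0.0399
grasp_force: 0.0
```

```bash
python3 near.py n4.png
```

```text
13.25 [ 0.53237238 -0.09901526  0.40386623] [ 1.79983712e+02 -2.64378069e-02  3.87765160e+01] [ 0.58730183 -0.0545092   0.38319369] [319.48313087 150.10788155]
bowl (array([ 0.57011176, -0.06894549,  0.03717673]), np.float64(0.0002629217095393014)) [ 0.57003199 -0.06897789] stand (array([ 0.56941514, -0.06875983,  0.04805381]), np.float64(0.00029558308372447823)) [ 0.56907265 -0.06893653] n 360
offset needed [-1.03910813  0.00895883] 1.0391467495461812 ang 179.50602771492032 tool xy [-0.80447244 -0.6577614 ]
```

View pics/n4.png

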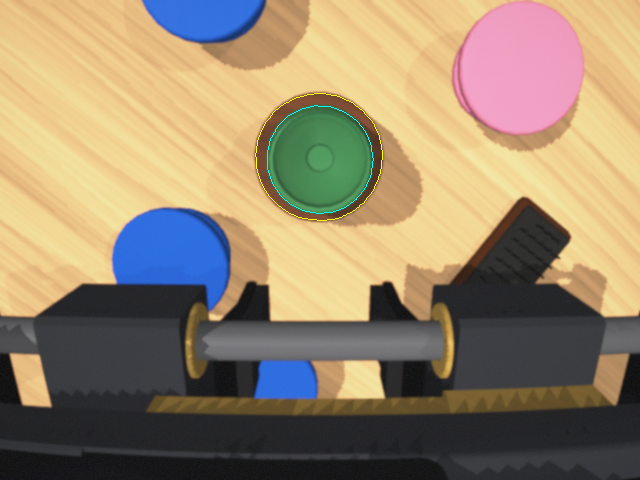

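The bowl at (320,158) is upright and concentric with the stand to about 1 mm, and the robot is clear of everything. I'll hand the job in.

```bash
python3 -c "
from cell import env
print(env.sign_off())"
```

```text
the job is handed in; nothing more can be done
None
```

The bowl is back upright within about 1 mm of the stand's middle, going by the last wrist-camera measurement; it took two gentle pushes, the stand did not move, nothing else was touched, and the job was handed in at about 13 s.

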